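Sort the loose bench parts into their trays

ROBOT

A 7-joint arm with a two-finger parallel gripper is mounted at the origin on a cart in front of the work surface, level with it; the furniture and walls round the work are solid. World frame = base frame: x ahead of the robot, y to its left, z up, the work surface at z = 0. Lengths are in m, angles in rad, forces in N, time in s.
With the tool pointing down it reaches from about 0.35 to 0.9 m from the base axis. Payload 8.1 kg.
Tool frame: the origin (TCP) lies at the centre of the arm's flange, where the gripper is bolted on; the fingertips stand 178 mm ahead of it and the grasp point (between the pads) lies 159 mm ahead of it; z points along the fingers, y is the line along which they close (so a half turn about z gives the same grasp; the last joint's range is limited). The gripper opens to 92 mm and grips with 3 to 60 N. Pads are 19 mm wide; open, the fingers measure 130 mm over their backs; the gripper's body (75 mm by 190 mm) begins 47 mm behind the grasp point.
Start: joints at [1.069, 0.434, 0.025, 1.573, -0.012, 1.134, -0.075], TCP at [0.243, -0.576, 0.405] pointing down, gripper open.
Joint ranges: [-2.62, 2.62], [-0.44, 2.09], [-1.27, 1.32], [0.08, 2.57], [-1.32, 4.46], [0.12, 2], [-2.74, 2.74]. Speed limits (rad/s): [2.22, 2.22, 3.01, 3.01, 3.14, 3.14, 3.14].

INTERFACE

Orientations are given as a rotation vector (axis times angle).
In Python, from cell import arm gives the robot as it stands. The module is installed in compiled form; this text tells all that it offers.
- The arm moves only by the shell command python3 -m inch 'ROWS' [FORCE]. ROWS is text: rows parted by semicolons, each of 5 numbers parted by spaces: the shift along the tool's x, y, z in m, then the turn about the tool's z in rad, then the finger opening in m, from 0 to 0.0918. In form: x y z roll fingers; .... A call has 1 to 5 rows; each row is the pose to reach, as a shift and turn from the pose commanded when the call began, along the tool's axes at that moment; what a row does not reach only later rows make up. A row lasts 1/10 s, in which the tool goes at most 50 mm and 8.59 degrees, less where a joint would pass 70% of its speed; a pose out of reach is approached as far as the arm can. A call with a gripper value outside its range is refused whole. The fingers move at their own pace and stop on an object; FORCE is the grip in N (left out, the last holds). Time passes only in rows, so rows that repeat a pose let the fingers close. It gives the time, the measured TCP pose, the force, the opening and the grip force at its end, in the units of the state.
- arm.observe(): the state, without advancing time (a new reading comes with each control period).
- arm.get_image(name): name is "side" or "top" or "wrist"; returns the picture (384x512x3 uint8, red, green, blue); there is no depth.
- arm.get_calibration(name): a dict with "intrinsics" (3x3 intrinsics, pixels), "pose" (4x4, takes a point from camera to world coordinates). Camera axes: x right, y up, looking along -z (the intrinsics and any distortion apply to the point x, -y, -z); pixel columns grow to the right and rows downward; lengths in m; the calibration is good to about 2 mm. A picture is of the moment at which its call begins: read the wrist's pose just before it. get_calibration takes no time and is no camera call; for the wrist camera it gives the pose at the moment of the call.
- arm.sign_off(): hands the job in; it is judged then, once.
Trained networks look in the newest picture that a camera, given by its name, has taken for a name from the list of things; names that differ only in an ending like _2 or _b are one class to them, and where a whole thing is asked for, a point or a joint stands for the part that bears it (a point fixed in the world has none). Each returns a list of dicts, best first, with "conf" (0 to 1); they miss things now and then, are a little off and sometimes report something else, mostly with a low value. They report only what shows in the picture. A call takes as long as a camera call.
- arm.look_for(camera, query): "point" ([row, column] in pixels, amid what is visible of it).
- arm.silhouettes(camera, query): "region" (384x512 bool, what is visible of it) and "point" ([row, column] in pixels, amid what is visible of it).
- arm.place_of(camera, query): "point" ([row, column] in pixels: a listed point, or the origin of a listed thing).
The state is a dict: "clock": time; "joints": joint angles; "dq": joint speeds; "joint_efforts": joint torques, N m; "position": TCP position; "ee_rot": TCP orientation; "force": force on the tool from outside, world axes, zero at the start; "ft_torque": the same for the moment, N m; "width": opening from 0.0 (shut) to 1.0 (fully open); "gripper_force": force on a finger pad.
Only numpy, scipy, OpenCV 4.12 (cv2) and the standard library are available. Lean on these libraries where they do the work, as an engineer would, in place of code of your own. Each camera call takes 0.05 s, during which the arm holds its last target. There are 200 camera calls.

TASK

Tidy up the small parts lying loose on the plywood board: put both battery cells into the long tray, both metal adapters into the round dish, and the heat sink, fins up, into the square tray. Every part must lie flat on the floor of its tray, not on another part or on the rim. Leave the mug and the roll of tape where they stand.

Things in the scene. Friction and masses are not known exactly. Their poses are not given: they have to be found in the camera images.
- cell_a_mid (a point): orange AA battery cell, a plain cylinder 14 mm in diameter and 50 mm long, lying near the robot-side edge of the plywood board. The point is its centre, 7 mm above what it lies on; y along the cell, z up. About 23 g; it does not roll by itself. Pinch it across its diameter
- cell_b_mid (a point): black AA battery cell, a plain cylinder 14 mm in diameter and 50 mm long, lying near the robot-side edge of the plywood board. The point is its centre, 7 mm above what it lies on; y along the cell, z up. About 23 g; it does not roll by itself. Pinch it across its diameter
- adapter_a_mid (a point): light grey knurled metal RF adapter, a stepped barrel 14 mm in diameter and 36 mm long, lying near the robot-side edge of the plywood board. The point is its centre, 7 mm above what it lies on; y along the barrel, z up. About 22 g; pinch it across the barrel. The two adapters are alike and may lie in the dish either way round
- adapter_b_mid (a point): light grey knurled metal RF adapter, a stepped barrel 14 mm in diameter and 36 mm long, lying near the robot-side edge of the plywood board. The point is its centre, 7 mm above what it lies on; y along the barrel, z up. About 22 g; pinch it across the barrel. The two adapters are alike and may lie in the dish either way round
- heatsink_mid (a point): finned pale aluminium heat sink, 32 mm (x, across the fins) by 40 mm (y, along the fins) by 24 mm high, lying fins up on the plywood board. The point is its centre, 12 mm above what it lies on; z up, towards the fin tips. About 45 g; a solid block to the fingers, it can be grasped across either width
- long_tray: long grey rectangular tray for the battery cells, open at the top, on the far side of the plywood board (225 by 450 mm, fixed across the keyboard, flat top 42 mm above the desk), outside 82 mm (x) by 132 mm (y), inside 76 by 126 mm: room for two cells end to end along y. Wall 3 mm thick; inner floor 3 mm and rim 15.5 mm above the plywood board, to which it is fixed. Origin at the centre of its underside, on the board, z up; y along the tray
- round_dish: round grey dish for the adapters, open at the top, outside 100 mm across the rim, flat floor about 90 mm across: room for two adapters end to end or side by side. Wall 3 mm thick; inner floor 3 mm and rim 15.5 mm above the plywood board, to which it is fixed. Origin at the centre of its underside, on the board, z up; its yaw has no meaning
- square_tray: square grey tray for the heat sink, open at the top, outside 82 by 82 mm, inside 76 by 76 mm. Wall 3 mm thick; inner floor 3 mm and rim 15.5 mm above the plywood board, to which it is fixed. Origin at the centre of its underside, on the board, z up; x and y along its sides
- mug: white mug with a handle, 92 mm wide and 95 mm high, a bystander standing loose on the desk left of the plywood board; not to be moved. Origin at the centre of its underside
- tape: black roll of electrical tape, 63 mm across and 18 mm high, a loose bystander on the desk right of the keyboard, near the robot; not to be moved. Origin at the centre of its underside

How it is judged:
By the outcome, as a careful person would: the job done as asked, in the order asked, and still so for the second after the job is handed in, with the robot touching nothing.
It also fails if it takes over 88 s, if anything falls off the work surface, if the arm or the gripper's body presses on something with over 40 N, if the wrist force passes 120 N, or if a joint passes its speed limit or range.

## Working session

There is one attempt and no reset: what is moved stays moved. The work goes in short steps, Python scripts to look and compute and a shell command to move; the robot and the scene stay as the last step left them, time stands still between calls to the robot, and variables do not carry over. Pictures are saved under pics/ and viewed, at most 14 in all, crops included, and the job is handed in when it is done.

```bash
mkdir -p pics
cat > h.py <<'E'
import numpy as np, cv2
from cell import arm
from scipy.spatial.transform import Rotation as R
def ray(cam,p,C=None):
    C=C or arm.get_calibration(cam); K=np.array(C["intrinsics"]);T=np.array(C["pose"])
    d=np.linalg.inv(K)@[p[1],p[0],1]; d=T[:3,:3]@[d[0],-d[1],-d[2]]
    return T[:3,3],d/np.linalg.norm(d)
def onz(cam,p,z,C=None):
    o,d=ray(cam,p,C); return o+d*(z-o[2])/d[2]
def tri(rs):
    A=0;b=0
    for o,d in rs:
        P=np.eye(3)-np.outer(d,d);A=A+P;b=b+P@o
    return np.linalg.solve(A,b)
def save(cam,n):
    im=arm.get_image(cam); cv2.imwrite(f"pics/{n}.png",im[:,:,::-1]); return im
def axis_ang(cam,reg,z,C=None):
    ys,xs=np.nonzero(reg); s=slice(None,None,max(1,len(ys)//300))
    P=np.array([onz(cam,(y,x),z,C)[:2] for y,x in zip(ys[s],xs[s])])
    r=cv2.minAreaRect(P.astype(np.float32)*1000); 
    b=cv2.boxPoints(r); e=[b[1]-b[0],b[2]-b[1]]; e.sort(key=np.linalg.norm)
    return np.array(r[0])/1000,np.linalg.norm(e[1]),np.linalg.norm(e[0]),np.degrees(np.arctan2(e[1][1],e[1][0]))%180
E
cat > a.py <<'E'
from h import *
np.set_printoptions(precision=4,suppress=True)
s=arm.observe();print(s["clock"],s["position"],s["ee_rot"],R.from_rotvec(s["ee_rot"]).as_matrix())
for cam in("top","side","wrist"):
    save(cam,cam+"0"); C=arm.get_calibration(cam); print(cam,np.array(C["pose"])[:3,3])
    for q,z in(("cell_a_mid",.049),("adapter_a_mid",.049),("heatsink_mid",.054),("long_tray",.042),("round_dish",.042),("square_tray",.042),("mug",0),("tape",0)):
        for r in arm.place_of(cam,q):
            if r["conf"]>.2: print(q,np.round(r["point"],1),round(r["conf"],2),onz(cam,r["point"],z,C))
print(arm.observe()["clock"])
E
python3 a.py
```

```text
0.0 [ 0.2426 -0.5758  0.4039] [-3.0779 -0.6219  0.0007] [[ 0.9216  0.3882 -0.0007]
 [ 0.3882 -0.9216  0.0014]
 [-0.0001 -0.0016 -1.    ]]
top [ 0.2803 -0.0561  0.8824]
cell_a_mid [206.8 360.2] 0.61 [ 0.4379 -0.2852  0.049 ]
adapter_a_mid [207.6 289.5] 0.53 [ 0.4245 -0.1205  0.049 ]
heatsink_mid [192.6 228.5] 0.51 [0.4493 0.0242 0.054 ]
long_tray [161.7 355.7] 0.85 [ 0.5493 -0.2753  0.042 ]
round_dish [154.4 234.2] 0.66 [0.5473 0.0198 0.042 ]
square_tray [153.1 299.4] 0.73 [ 0.5616 -0.1383  0.042 ]
mug [208.5 174.4] 0.89 [0.411  0.1592 0.    ]
mug [204.4 362.9] 0.32 [ 0.4536 -0.3052  0.    ]
tape [249.2 355.5] 0.7 [ 0.3426 -0.2881  0.    ]
side [ 0.4453 -0.8302  0.4741]
cell_a_mid [257.9 251.3] 0.63 [ 0.4434 -0.2856  0.049 ]
adapter_a_mid [213.1 245.9] 0.58 [ 0.4338 -0.1216  0.049 ]
adapter_a_mid [261.4 253.5] 0.5 [ 0.4473 -0.2962  0.049 ]
heatsink_mid [257.3 306.4] 0.7 [ 0.5455 -0.2957  0.054 ]
heatsink_mid [181.3 250.5] 0.67 [0.4468 0.033  0.054 ]
long_tray [257.3 306.7] 0.97 [ 0.549  -0.2804  0.042 ]
round_dish [184.9 288.3] 0.74 [0.5471 0.0288 0.042 ]
square_tray [215.2 304.7] 0.78 [ 0.5678 -0.1275  0.042 ]
mug [181.5 241.5] 0.87 [0.42   0.1444 0.    ]
tape [276.9 206. ] 0.75 [ 0.3536 -0.2775  0.    ]
wrist [ 0.3169 -0.545   0.3857]
1.35
```

View pics/top0.png

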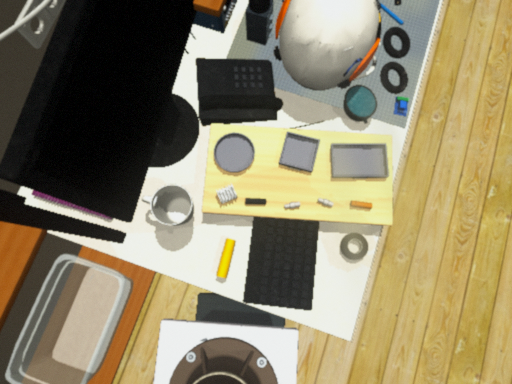

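View pics/side0.png

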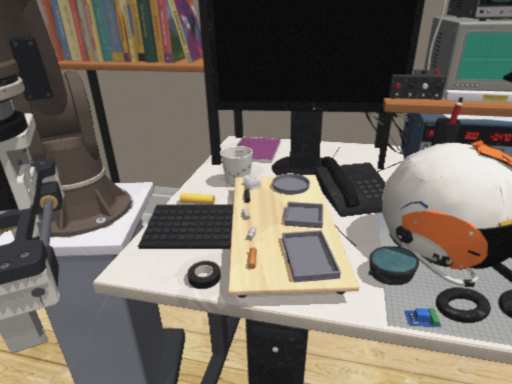

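Top view: heat sink at (196,226), black cell (201,256), adapters (205,292) and (202,325), and orange cell (205,361). The dish is at (153,234), square tray (152,299) and long tray (161,358). The side view shows the same layout, and it all agrees with the networks. I'll move the wrist over the board next.

```bash
cat > go.py <<'E'
# prints shift in tool axes to reach x y z yaw(deg, direction of tool y in world, mod 180)
from h import *; import sys
def show(x,y,z,yaw):
    s=arm.observe(); M=R.from_rotvec(s["ee_rot"]).as_matrix(); d=M.T@(np.array([x,y,z])-s["position"])
    a=np.degrees(np.arctan2(M[1,1],M[0,1])); t=(yaw-a+90)%180-90
    print("t",round(s["clock"],2),"pos",np.round(s["position"],4),"yaw",round(a,1),"shift",np.round(d,4),"roll",round(-np.radians(t),3),"dist",round(float(np.linalg.norm(d)),3),"j7",round(s["joints"][6],2))
if __name__=="__main__": show(*map(float,sys.argv[1:]))
E
python3 -m inch '.04 -.025 0 -.14 .0918; .08 -.05 0 -.28 .0918; .12 -.075 0 -.42 .0918; .16 -.1 0 -.56 .0918; .2 -.125 0 -.7 .0918'
python3 go.py .47 -.22 .42 0
```

```text
clock: 1.85
position: [0.3792, -0.3815, 0.405]
ee_rot: [2.674, 1.647, 0.0]
force: [0.3, -0.3, 0.6]
width: 1.002
gripper_force: 0.0
t 1.85 pos [ 0.3792 -0.3815  0.405 ] yaw -26.7 shift [ 0.185   0.0085 -0.015 ] roll -0.467 dist 0.186 j7 0.15
```

```bash
python3 -m inch '.045 .002 -.004 -.12 .0918; .09 .004 -.008 -.24 .0918; .135 .006 -.012 -.36 .0918; .185 .0085 -.015 -.467 .0918; .185 .0085 -.015 -.467 .0918' | head -2
cat > b.py <<'E'
from h import *
import sys
np.set_printoptions(precision=4,suppress=True)
n=sys.argv[1]
save("wrist","w"+n); C=arm.get_calibration("wrist"); print(arm.observe()["position"])
for q,z in(("cell_a_mid",.049),("adapter_a_mid",.049),("heatsink_mid",.054),("long_tray",.0575),("round_dish",.0575),("square_tray",.0575)):
    for r in arm.place_of("wrist",q):
        if r["conf"]>.25: print(q,np.round(r["point"],1),round(r["conf"],2),onz("wrist",r["point"],z if z!=.0575 else .042,C))
    for r in arm.silhouettes("wrist",q):
        if r["conf"]>.25: print("   sil",np.round(r["point"],1),round(r["conf"],2),*axis_ang("wrist",r["region"],z,C))
E
python3 b.py 1
```

```text
clock: 2.35
position: [0.4733, -0.2155, 0.4208]
[ 0.4718 -0.2188  0.4203]
cell_a_mid [230.5 227.1] 0.66 [ 0.4374 -0.2922  0.049 ]
   sil [228.2 225.8] 0.65 [ 0.4389 -0.2921] 54.10187 15.33395 84.91319
adapter_a_mid [ 82.1 214.5] 0.95 [ 0.4287 -0.1276  0.049 ]
   sil [ 85.2 211.6] 0.83 [ 0.4277 -0.131 ] 37.482582 15.021667 103.10931
heatsink_mid [ 83.4 214. ] 0.32 [ 0.4287 -0.129   0.054 ]
   sil [ 84.5 214.1] 0.45 [ 0.4288 -0.1308] 36.047962 13.563833 102.4177
long_tray [223.5 318.2] 0.55 [ 0.5452 -0.2861  0.042 ]
   sil [217.9 317.8] 0.95 [ 0.5465 -0.2849] 137.21591 82.83957 93.33829
   sil [  7.6 215.2] 0.69 [ 0.4334 -0.0639] 17.041674 15.079068 88.38235
square_tray [ 95.  340.8] 0.78 [ 0.5605 -0.14    0.042 ]
   sil [ 93.9 344.7] 0.89 [ 0.5575 -0.1421] 86.765396 82.10935 169.22446
```

View pics/w1.png

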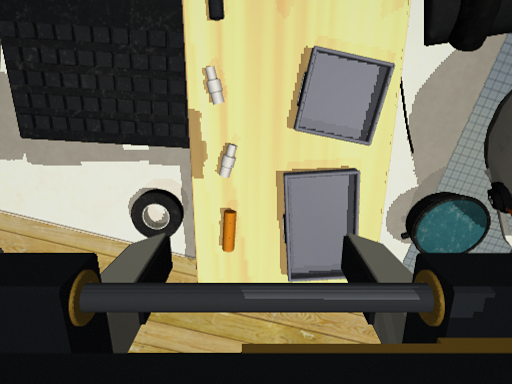

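The wrist view shows the orange cell at (229,229), adapters at (160,228) and (85,214), and the tip of the black cell at (8,215). The square tray is at (95,343), the long tray at (222,320) and the tape, which stays put, at (213,157). Next comes a second wrist position further left.

```bash
python3 -m inch '.045 0 0 0 .0918; .09 0 0 0 .0918; .13 0 0 0 .0918; .16 0 0 0 .0918; .16 0 0 0 .0918' | head -2
python3 b.py 2
cat > t.py <<'E'
from h import *
# heights: same features in top and side and wrist
np.set_printoptions(precision=4,suppress=True)
def best(cam,q,ref,z):
    rs=[r for r in arm.place_of(cam,q) if r["conf"]>.3]
    rs=[r for r in rs if np.linalg.norm(onz(cam,r["point"],z)[:2]-ref)<.035]
    return ray(cam,rs[0]["point"]) if rs else None
for q,ref,z in(("adapter_a_mid",(.43,-.13),.049),("cell_a_mid",(.44,-.29),.049),("heatsink_mid",(.45,.028),.054),("long_tray",(.547,-.282),.042),("square_tray",(.562,-.138),.042),("round_dish",(.547,.023),.042)):
    rs=[b for b in(best(c,q,np.array(ref),z) for c in("side","wrist")) if b]
    if len(rs)>1: print(q,tri(rs))
E
python3 t.py
```

```text
clock: 3.5
position: [0.4709, -0.0577, 0.4202]
[ 0.471  -0.0602  0.42  ]
cell_a_mid [343.5 233.4] 0.66 [ 0.4397 -0.2959  0.049 ]
   sil [339.5 234. ] 0.68 [ 0.4419 -0.2867] 46.837692 14.35086 85.89074
adapter_a_mid [227.4 222.4] 0.81 [ 0.4305 -0.1297  0.049 ]
   sil [ 96.  334.7] 0.68 [0.5504 0.0143] 97.81262 95.26923 155.19371
   sil [227.4 221.1] 0.67 [ 0.4296 -0.131 ] 41.1327 14.932645 100.8286
heatsink_mid [ 89.8 233.2] 0.66 [0.447  0.0233 0.054 ]
   sil [ 89.4 230.3] 0.9 [0.446  0.0245] 42.107555 31.644669 117.395485
long_tray [333.8 311.4] 0.83 [ 0.5435 -0.2866  0.042 ]
   sil [325.6 317.1] 0.91 [ 0.5467 -0.264 ] 84.78031 47.27664 179.88731
   sil [228.6 221.4] 0.53 [ 0.4305 -0.1277] 38.962975 14.306029 100.82911
round_dish [101.3 329.4] 0.66 [0.5478 0.0117 0.042 ]
   sil [152.1 222.5] 0.62 [ 0.4339 -0.0437] 48.724365 13.997544 92.24346
   sil [ 98.1 331.1] 0.56 [0.5481 0.0155] 97.79047 94.88586 109.018875
square_tray [233.8 333.5] 0.87 [ 0.5628 -0.1412  0.042 ]
   sil [229.3 328.6] 0.86 [ 0.5585 -0.1393] 86.55867 86.31723 77.94298
adapter_a_mid [ 0.4323 -0.1295  0.0539]
cell_a_mid [ 0.4413 -0.2926  0.0547]
heatsink_mid [0.4471 0.0213 0.0596]
long_tray [ 0.5448 -0.2861  0.0458]
square_tray [ 0.563  -0.1405  0.0494]
round_dish [0.5453 0.0095 0.0518]
```

View pics/w2.png

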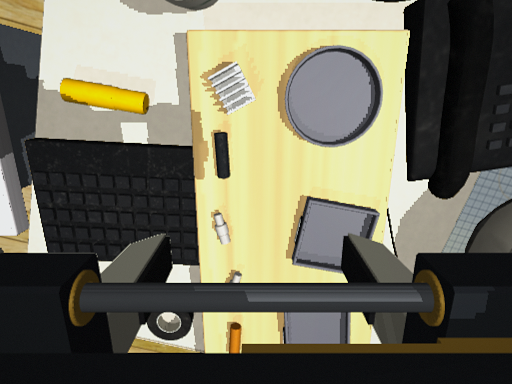

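Heights agree with the text to within the calibration error. The second wrist view shows the heat sink at (89,231), black cell (153,222), adapter (227,221), dish (97,333) and square tray (233,333). First I'll pick up the black cell.

```bash
python3 go.py .434 -.044 .224 2
cat > view.py <<'E'
from h import *; import sys
cam,n=sys.argv[1:3]; im=save(cam,n)
E
python3 -m inch '.008 -.018 .035 -.02 .065; .016 -.037 .075 -.03 .065; .016 -.037 .12 -.03 .065; .016 -.037 .16 -.03 .065; .016 -.037 .180 -.03 .065' | tail -5; python3 go.py .434 -.044 .224 2
```

```text
t 4.75 pos [ 0.471  -0.0622  0.4197] yaw -0.3 shift [ 0.018  -0.0371  0.1957] roll -0.04 dist 0.2 j7 -0.1
position: [0.4329, -0.046, 0.2371]
ee_rot: [-2.191, -2.247, 0.003]
force: [-0.4, -0.5, 0.5]
width: 0.709
gripper_force: 0.0
t 5.25 pos [ 0.4329 -0.046   0.2371] yaw 1.4 shift [0.002  0.0012 0.0131] roll -0.01 dist 0.013 j7 -0.29
```

```bash
python3 -m inch '.002 .001 .013 -.01 .05; .002 .001 .013 -.01 .0; .002 .001 .013 -.01 .0; .002 .001 .013 -.01 .0; .002 .001 .013 -.01 .0' 20 | tail -5
python3 -m inch '0 0 0 0 0; 0 0 -.03 0 0; 0 0 -.06 0 0; 0 0 -.06 0 0' | tail -5; python3 go.py .544 -.253 .285 3; python3 view.py wrist g1
```

```text
position: [0.4354, -0.0441, 0.2276]
ee_rot: [2.182, 2.258, 0.001]
force: [-0.1, -0.2, -1.1]
width: 0.319
gripper_force: 0.0
position: [0.4362, -0.0439, 0.29]
ee_rot: [2.179, 2.256, 0.006]
force: [0.3, -0.2, 0.6]
width: 0.012
gripper_force: 0.0
t 6.15 pos [ 0.4362 -0.0439  0.29  ] yaw 2.0 shift [-0.2127  0.1004  0.0058] roll -0.018 dist 0.235 j7 -0.22
```

View pics/g1.png

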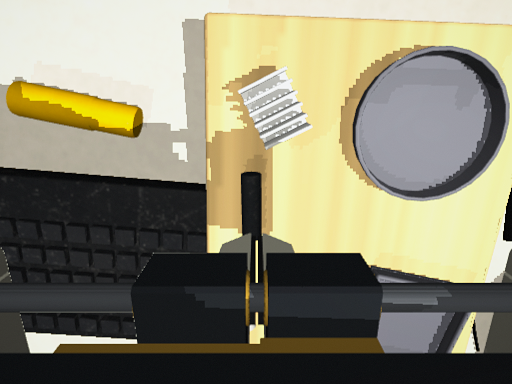

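The fingers close at about 70 mm/s, so I lifted too early and missed. The picture shows the cell still lying there, its far end at (175,250), aligned with the fingers. I'll open and retry, closing for longer.

```bash
python3 - <<'E'
from h import *
print(onz("wrist",(178,251),.049),onz("wrist",(238,252),.049))
E
python3 -m inch '0 0 0 0 .035; 0 0 0 0 .035; 0 0 0 0 .035; 0 0 .03 0 .035; 0 0 .045 0 .035' | tail -5; python3 go.py .434 -.044 .224 2
```

```text
[ 0.43127201 -0.02046087  0.049     ] [ 0.43333755 -0.06623483  0.049     ]
position: [0.4345, -0.0441, 0.24]
ee_rot: [-2.181, -2.259, 0.001]
force: [-0.3, -0.1, 0.4]
width: 0.367
gripper_force: 0.0
t 6.7 pos [ 0.4345 -0.0441  0.24  ] yaw 2.0 shift [ 0.0001 -0.0005  0.016 ] roll 0.0 dist 0.016 j7 -0.28
```

```bash
python3 -m inch '0 -.001 .017 0 .03; 0 -.001 .017 0 .03; 0 -.001 .017 0 0; 0 -.001 .017 0 0; 0 -.001 .017 0 0' 20 | tail -5
python3 -m inch '0 0 0 0 0; 0 0 0 0 0; 0 0 0 0 0; 0 0 -.03 0 0; 0 0 -.06 0 0' | tail -5; python3 go.py .544 -.253 .285 3
```

```text
position: [0.4343, -0.0441, 0.2254]
ee_rot: [2.182, 2.259, 0.001]
force: [-0.3, -0.1, 0.5]
width: 0.146
gripper_force: 20.0
position: [0.4336, -0.044, 0.2851]
ee_rot: [-2.181, -2.259, 0.002]
force: [0.9, 0.1, -0.3]
width: 0.147
gripper_force: 20.0
t 7.7 pos [ 0.4336 -0.044   0.2851] yaw 2.0 shift [-2.128e-01  1.030e-01 -2.000e-04] roll -0.017 dist 0.236 j7 -0.22
```

```bash
python3 -m inch '-.043 .021 0 0 0; -.086 .042 0 0 0; -.13 .063 0 -.01 0; -.172 .083 0 -.017 0; -.213 .104 0 -.017 0' | tail -1
python3 -m inch '0 0 0 0 0; 0 0 0 0 0'|tail -2; python3 go.py .5445 -.253 .2285 3; python3 view.py side g2
```

```text
gripper_force: 20.0
width: 0.145
gripper_force: 20.0
t 8.4 pos [ 0.5452 -0.2542  0.2843] yaw 2.9 shift [ 0.0012 -0.0006  0.0558] roll -0.003 dist 0.056 j7 0.16
```

Run:
```python
import cv2
a=cv2.imread("pics/g2.png");cv2.imwrite("pics/g2c.png",cv2.resize(a[120:320,180:400],None,fx=2.7,fy=2.7))
```

```text
(no output)
```

View pics/g2c.png

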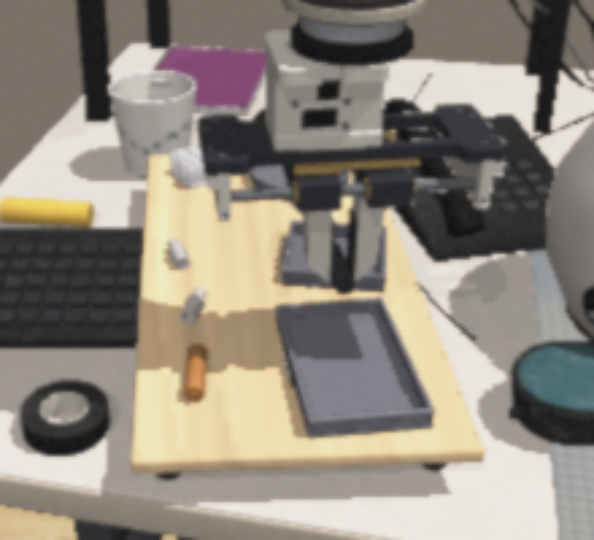

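The side crop shows the black cell held level at about (345,270), over the far end of the long tray. I'll lower and release.

```bash
python3 -m inch '.001 0 .03 0 0; .001 0 .05 0 0; .001 0 .056 0 0; .001 0 .056 0 0; .001 0 .056 0 0' | tail -5
python3 -m inch '0 0 0 0 .026; 0 0 0 0 .026; 0 0 0 0 .026;  0 0 -.04 0 .026; 0 0 -.065 0 .026' | tail -5; 
python3 go.py .439 -.2925 .29 -5
```

```text
position: [0.5454, -0.2512, 0.2294]
ee_rot: [2.161, 2.28, 0.001]
force: [0.3, 0.2, -0.7]
width: 0.145
gripper_force: 20.0
position: [0.5455, -0.2522, 0.2953]
ee_rot: [2.163, 2.278, 0.001]
force: [0.6, -0.6, -0.5]
width: 0.282
gripper_force: 0.0
t 9.45 pos [ 0.5455 -0.2522  0.2953] yaw 3.0 shift [-0.0347 -0.1085  0.0052] roll 0.139 dist 0.114 j7 0.17
```

Now the orange cell. Descend beside it first with the fingers at 0.05.

```bash
python3 -m inch '-.014 -.045 0 .06 .045; -.027 -.09 0 .12 .045; -.035 -.1085 0 .139 .045; -.035 -.1085 .035 .139 .045; -.035 -.1085 .055 .139 .045' | tail -5
python3 -m inch '0 0 0 0 .045' | head -2; python3 go.py .439 -.2925 .224 -5
```

```text
position: [0.4376, -0.2936, 0.238]
ee_rot: [2.318, 2.12, -0.001]
force: [-0.8, 0.7, 0.4]
width: 0.489
gripper_force: 0.0
clock: 10.05
position: [0.4376, -0.2926, 0.2367]
t 10.05 pos [ 0.4376 -0.2926  0.2367] yaw -5.0 shift [0.0002 0.0014 0.0127] roll -0.0 dist 0.013 j7 0.15
```

```bash
python3 view.py wrist g3
```

```text
(no output)
```

View pics/g3.png

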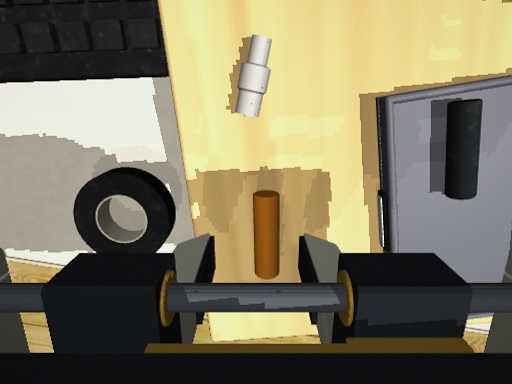

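The black cell lies in the tray at (148,463). The orange cell lies between the fingers, from (193,266) to (275,266), and an adapter lies from (37,261) to (115,248).

Run:
```python
from h import *
for p in((196,266),(271,266),(38,261),(115,248),(103,464),(194,461)): print(p,onz("wrist",p,.05))
```

```text
(196, 266) [ 0.44484867 -0.26591575  0.05      ]
(271, 266) [ 0.4412258  -0.31198202  0.05      ]
(38, 261) [ 0.44863728 -0.18760001  0.05      ]
(115, 248) [ 0.43915452 -0.22231929  0.05      ]
(103, 464) [ 0.54715994 -0.22592037  0.05      ]
(194, 461) [ 0.5504327 -0.2739633  0.05     ]
```

```bash
python3 -m inch '.002 .004 .008 0 .045; .002 .004 .0127 0 .045; .002 .004 .0127 0 0; .002 .004 .0127 0 0; .002 .004 .0127 0 0' 20 | tail -5
python3 -m inch '0 0 0 0 0; 0 0 0 0 0; 0 0 0 0 0; 0 0 -.03 0 0; 0 0 -.06 0 0' | tail -5; python3 go.py .5475 -.314 .285 3
```

```text
position: [0.4431, -0.2913, 0.2264]
ee_rot: [2.316, 2.122, 0.0]
force: [-0.0, 0.2, -0.4]
width: 0.282
gripper_force: 0.0
position: [0.4425, -0.291, 0.2861]
ee_rot: [-2.314, -2.121, 0.001]
force: [0.5, -0.4, 0.3]
width: 0.143
gripper_force: 20.0
t 11.1 pos [ 0.4425 -0.291   0.2861] yaw -5.0 shift [-0.0138  0.1066  0.0008] roll -0.139 dist 0.107 j7 0.18
```

```bash
python3 -m inch '-.005 .036 0 -.05 0; -.01 .072 0 -.1 0; -.013 .1066 0 -.139 0; -.013 .1066 0 -.139 0; -.013 .1066 0 -.139 0' | tail -1
python3 go.py .5475 -.3135 .2285 3
```

```text
gripper_force: 20.0
t 11.6 pos [ 0.5483 -0.3132  0.2854] yaw 3.0 shift [-0.0003 -0.0007  0.0569] roll -0.0 dist 0.057 j7 0.26
```

```bash
python3 -m inch '0 0 .03 0 0; 0 0 .05 0 0; 0 0 .057 0 0; 0 0 .057 0 0; 0 0 .057 0 0' | tail -5
python3 -m inch '0 0 0 0 .026; 0 0 0 0 .026; 0 0 0 0 .026;  0 0 -.04 0 .026; 0 0 -.065 0 .026' | tail -5; 
python3 go.py .443 -.205 .29 -15
```

```text
position: [0.5473, -0.3136, 0.2294]
ee_rot: [-2.164, -2.278, 0.001]
force: [-0.4, -0.6, 0.2]
width: 0.14
gripper_force: 20.0
position: [0.5482, -0.3134, 0.2956]
ee_rot: [2.163, 2.278, 0.001]
force: [0.9, 0.2, -0.1]
width: 0.282
gripper_force: 0.0
t 12.6 pos [ 0.5482 -0.3134  0.2956] yaw 3.0 shift [ 0.1137 -0.0995  0.0056] roll 0.314 dist 0.151 j7 0.26
```

```bash
python3 -m inch '.03 -.027 0 .08 .045; .06 -.054 0 .16 .045; .09 -.08 0 .24 .045; .1137 -.0995 0 .314 .045; .1137 -.0995 0 .314 .045' | tail -1
python3 -m inch '0 0 .04 0 .045; 0 0 .055 0 .045; 0 0 .055 0 .045' | head -2; python3 go.py .443 -.205 .224 -15; python3 view.py wrist g4
```

```text
gripper_force: 0.0
clock: 13.4
position: [0.4423, -0.2052, 0.2374]
t 13.4 pos [ 0.4423 -0.2052  0.2374] yaw -15.0 shift [0.0004 0.0007 0.0134] roll 0.0 dist 0.013 j7 -0.17
```

View pics/g4.png

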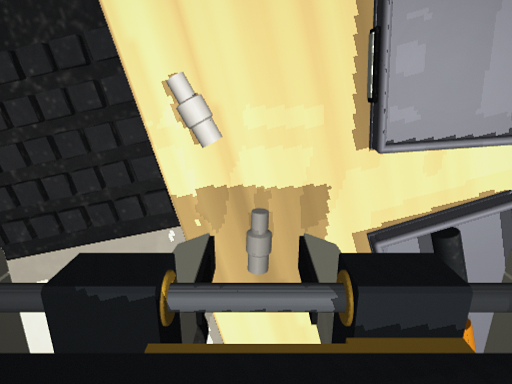

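The adapter lies between the fingers, from (209,260) to (272,258). The other one runs from (73,177) to (143,211), and both cells are in the long tray.

```bash
python3 - <<'E'
from h import *
for p in((211,260),(269,258),(75,177),(143,211)): print(p,onz("wrist",p,.05))
E
python3 -m inch '-.001 .001 .008 0 .045; -.001 .001 .0134 0 .03; -.001 .001 .0134 0 0; -.001 .001 .0134 0 0; -.001 .001 .0134 0 0' 20 | tail -5
python3 -m inch '0 0 0 0 0; 0 0 0 0 0; 0 0 0 0 0; 0 0 -.03 0 0; 0 0 -.06 0 0' | tail -5; python3 go.py .549 -.07 .29 0
```

```text
(211, 260) [ 0.44861096 -0.18807376  0.05      ]
(269, 258) [ 0.43819443 -0.222852    0.05      ]
(75, 177) [ 0.42751794 -0.10912362  0.05      ]
(143, 211) [ 0.43364158 -0.14512419  0.05      ]
position: [0.4436, -0.2063, 0.2259]
ee_rot: [2.492, 1.912, 0.0]
force: [-0.1, -0.2, -0.3]
width: 0.193
gripper_force: 0.0
position: [0.443, -0.2061, 0.2857]
ee_rot: [-2.491, -1.911, 0.002]
force: [0.4, -0.2, 0.1]
width: 0.145
gripper_force: 20.0
t 14.45 pos [ 0.443  -0.2061  0.2857] yaw -15.0 shift [ 0.1589  0.0671 -0.0044] roll -0.262 dist 0.173 j7 -0.13
```

```bash
python3 -m inch '.04 .017 0 -.07 0; .08 .034 -.002 -.14 0; .12 .05 -.003 -.2 0; .1589 .067 -.0044 -.262 0; .1589 .067 -.0044 -.262 0' | tail -1
python3 -m inch '0 0 0 0 0; 0 0 0 0 0' | head -2
python3 - <<'E'
from h import *
im=save("wrist","g5"); C=arm.get_calibration("wrist")
for r in arm.place_of("wrist","round_dish"): print(r["point"],r["conf"],onz("wrist",r["point"],.042,C))
for r in arm.silhouettes("wrist","round_dish"):
    print(r["point"],r["conf"],axis_ang("wrist",r["region"],.0575,C))
E
```

```text
gripper_force: 20.0
clock: 15.15
position: [0.5487, -0.0712, 0.2896]
[81.5, 256.9] 0.61 [0.54805134 0.01607888 0.042     ]
[73.9, 254.8] 0.91 (array([0.54978516, 0.01495618]), np.float32(95.38439), np.float32(91.11255), np.float32(177.31482))
```

View pics/g5.png

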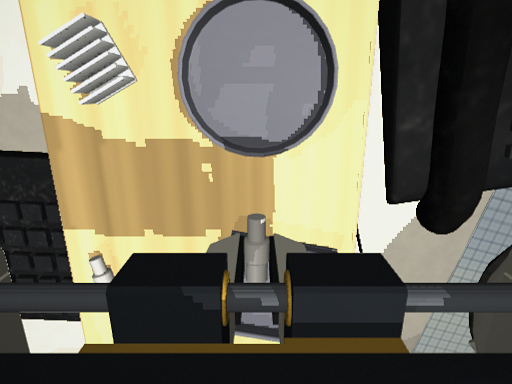

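The dish is at about (77,258) with its rim clear, and the adapter is held at (250,257). The phone handset stands right of the dish, with its near end at about (215,447). I'll check its height against the gripper body.

Run:
```python
from h import *
print(onz("wrist",(77,258),.0575))
for s in((207,346),(212,350)):
  for w in((215,445),(225,440)):
    rs=[ray("wrist",w),ray("side",s)]; p=tri(rs); print(p,[np.linalg.norm(np.cross(p-o,d)) for o,d in rs])
for z in(.03,.06,.09): print(z,onz("top",(104,278),z),onz("wrist",(215,445),z))
```

```text
[0.54898222 0.01832179 0.0575    ]
[ 0.68257344 -0.079613    0.03668536] [np.float64(0.00856980173015271), np.float64(0.00856980173015256)]
[ 0.67949881 -0.08652144  0.04005422] [np.float64(0.00739004916521119), np.float64(0.007390049165211222)]
[ 0.6912984  -0.08443379  0.02458566] [np.float64(0.007504983773262328), np.float64(0.007504983773262358)]
[ 0.68796394 -0.09167198  0.02826862] [np.float64(0.00627124982378428), np.float64(0.006271249823784286)]
0.03 [ 0.69281539 -0.07926502  0.03      ] [ 0.69676816 -0.08355138  0.03      ]
0.06 [ 0.67829635 -0.07844845  0.06      ] [ 0.67823386 -0.07196846  0.06      ]
0.09 [ 0.66377732 -0.07763189  0.09      ] [ 0.65969957 -0.06038555  0.09      ]
```

The phone stands about 5 cm high at most, so there's clearance. Placing in the far half of the dish.

```bash
python3 go.py .549 .0375 .2285 0
python3 -m inch '.04 0 0 0 0; .08 0 0 0 0; .1085 0 0 0 0; .1085 0 .02 0 0; .1085 0 .04 0 0' | tail -1
python3 -m inch '0 0 0 0 0; 0 0 .01 0 0' | tail -4;python3 go.py .549 .0375 .2285 0
```

```text
t 15.3 pos [ 0.5487 -0.0715  0.2899] yaw -0.1 shift [1.09e-01 1.00e-04 6.14e-02] roll -0.002 dist 0.125 j7 -0.22
gripper_force: 20.0
ee_rot: [2.222, 2.219, 0.002]
force: [-0.2, 0.2, 0.5]
width: 0.148
gripper_force: 20.0
t 16.0 pos [0.5498 0.0377 0.2409] yaw -0.1 shift [-0.0002 -0.0008  0.0124] roll -0.001 dist 0.012 j7 -0.46
```

```bash
python3 -m inch '0 0 .008 0 0; 0 0 .0115 0 0; 0 0 .0115 0 0; 0 0 .0115 0 0' | tail -5
python3 -m inch '0 0 0 0 .021; 0 0 0 0 .021; 0 0 0 0 .021;  0 0 -.04 0 .021; 0 0 -.065 0 .021' | tail -5; 
python3 go.py .431 -.127 .29 10.5
```

```text
position: [0.5495, 0.0382, 0.2287]
ee_rot: [2.222, 2.221, 0.001]
force: [-0.2, 0.2, -0.3]
width: 0.144
gripper_force: 20.0
position: [0.5494, 0.0385, 0.2949]
ee_rot: [-2.221, -2.221, -0.0]
force: [0.0, -0.5, 0.3]
width: 0.228
gripper_force: 0.0
t 16.9 pos [0.5494 0.0385 0.2949] yaw 0.0 shift [-0.1655 -0.1185  0.0048] roll -0.183 dist 0.204 j7 -0.42
```

```bash
python3 -m inch '-.038 -.027 0 -.04 .045; -.076 -.054 0 -.09 .045; -.114 -.081 0 -.13 .045; -.147 -.105 0 -.18 .045; -.1655 -.1185 0 -.183 .045' | tail -1
python3 -m inch '0 0 .04 0 .045; 0 0 .055 0 .045; 0 0 .055 0 .045' | head -2; python3 go.py .431 -.127 .224 10.5; python3 view.py wrist g6
```

```text
gripper_force: 0.0
clock: 17.7
position: [0.4299, -0.1273, 0.237]
t 17.7 pos [ 0.4299 -0.1273  0.237 ] yaw 10.5 shift [0.0001 0.0012 0.013 ] roll -0.001 dist 0.013 j7 0.03
```

View pics/g6.png

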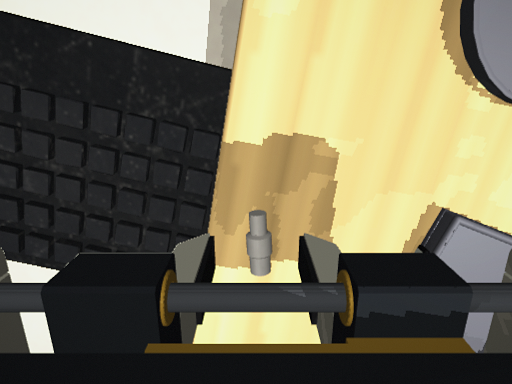

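The second adapter is between the fingers, from (211,259) to (273,260), aligned as before.

```bash
python3 -m inch '-.001 .001 .008 0 .045; -.001 .001 .013 0 .03; -.001 .001 .013 0 0; -.001 .001 .013 0 0; -.001 .001 .013 0 0' 20 | tail -2
python3 -m inch '0 0 0 0 0; 0 0 0 0 0; 0 0 0 0 0; 0 0 -.03 0 0; 0 0 -.06 0 0' | tail -5; python3 go.py .549 -.1 .31 0
```

```text
width: 0.189
gripper_force: 0.0
position: [0.4315, -0.1278, 0.2857]
ee_rot: [-2.007, -2.414, 0.001]
force: [0.4, -0.4, -0.1]
width: 0.144
gripper_force: 20.0
t 18.75 pos [ 0.4315 -0.1278  0.2857] yaw 10.5 shift [ 0.006   0.1205 -0.0246] roll 0.183 dist 0.123 j7 0.1
```

```bash
python3 -m inch '.002 .04 -.008 .06 0; .004 .08 -.016 .12 0; .006 .1205 -.0246 .183 0; .006 .1205 -.0246 .183 0; .006 .1205 -.0246 .183 0' | tail -1
python3 go.py .549 -.003 .29 0; python3 view.py wrist g7
```

```text
gripper_force: 20.0
t 19.25 pos [ 0.5496 -0.0997  0.3097] yaw 0.1 shift [ 0.0967 -0.0005  0.0198] roll 0.001 dist 0.099 j7 -0.15
```

View pics/g7.png

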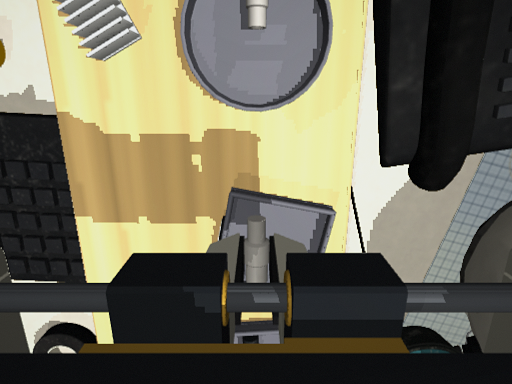

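Adapter 1 lies in the far half of the dish, its near end at (28,256). The dish's near rim is at (108,256).

```bash
python3 - <<'E'
from h import *
print(onz("wrist",(27,256),.052),onz("wrist",(108,256),.0575),onz("wrist",(99,256),.045))
E
python3 -m inch '.045 0 .01 0 0; .085 0 .02 0 0; .0955 0 .02 0 0; .0955 0 .02 0 0; .0955 0 .04 0 0' | tail -1
python3 -m inch '0 0 0 0 0; 0 0 .01 0 0' | tail -4;python3 go.py .549 -.0035 .2285 0
```

```text
[0.54710059 0.02185758 0.052     ] [ 0.5471174  -0.02959139  0.0575    ] [ 0.54708623 -0.02385482  0.045     ]
gripper_force: 20.0
ee_rot: [2.223, 2.218, 0.0]
force: [0.3, -0.7, 0.2]
width: 0.142
gripper_force: 20.0
t 20.0 pos [ 0.5495 -0.0063  0.2608] yaw -0.1 shift [ 0.0028 -0.0006  0.0323] roll -0.002 dist 0.032 j7 -0.37
```

```bash
python3 -m inch '.0055 0 .015 0 0; .0055 0 .026 0 0; .0055 0 .032 0 0; .0055 0 .032 0 0; .0055 0 .032 0 0' | tail -5
python3 go.py .549 -.0005 .2285 0
```

```text
position: [0.5495, 0.0004, 0.2281]
ee_rot: [2.222, 2.221, -0.0]
force: [0.2, 0.7, -0.4]
width: 0.144
gripper_force: 20.0
t 20.5 pos [5.495e-01 4.000e-04 2.281e-01] yaw -0.0 shift [-0.0009 -0.0005 -0.0004] roll -0.001 dist 0.001 j7 -0.4
```

```bash
python3 -m inch '0 0 0 0 .021; 0 0 0 0 .021; 0 0 0 0 .021;  0 0 -.04 0 .021; 0 0 -.075 0 .021' | tail -5; 
python3 go.py .4465 .0245 .3 27
```

```text
position: [0.5491, 0.0009, 0.3037]
ee_rot: [-2.22, -2.221, 0.002]
force: [1.4, 0.2, -0.2]
width: 0.229
gripper_force: 0.0
t 21.0 pos [0.5491 0.0009 0.3037] yaw 0.0 shift [ 0.0237 -0.1026  0.0039] roll -0.471 dist 0.105 j7 -0.34
```

```bash
python3 -m inch '.006 -.026 0 -.12 .06; .012 -.052 0 -.24 .06; .018 -.078 0 -.36 .06; .0237 -.1026 0 -.471 .06; .0237 -.1026 .015 -.471 .06' | tail -1
python3 -m inch '0 0 .01 0 .06; 0 0 .01 0 .06' | head -2; python3 go.py .4465 .0245 .231 27; python3 view.py wrist g8
python3 - <<'E'
from h import *
for r in arm.silhouettes("wrist","heatsink_mid"): print(r["point"],r["conf"],axis_ang("wrist",r["region"],.064))
E
```

```text
gripper_force: 0.0
clock: 21.7
position: [0.4467, 0.0243, 0.2772]
t 21.7 pos [0.4467 0.0243 0.2772] yaw 26.9 shift [0.0003 0.     0.0462] roll -0.001 dist 0.046 j7 -0.03
[216.6, 256.8] 0.66 (array([0.44616776, 0.02935393]), np.float32(46.535236), np.float32(32.07298), np.float32(118.18334))
```

View pics/g8.png

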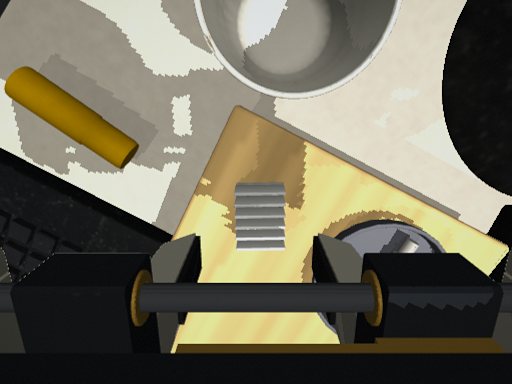

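The heat sink is centred between the fingers at cols 235–285, rows 183–250. The mug, at the top, is above it and clear. I'll go down and grip high on the fins.

```bash
python3 -m inch '.002 0 .03 0 .06; .002 0 .046 0 .06; .002 0 .046 0 .0; .002 0 .046 0 0; .002 0 .046 0 0' 20 | tail -5
python3 -m inch '0 0 0 0 0; 0 0 0 0 0; 0 0 0 0 0; 0 0 -.03 0 0; 0 0 -.06 0 0' | tail -5; python3 go.py .5465 -.14 .295 30
```

```text
position: [0.4465, 0.0265, 0.2331]
ee_rot: [1.641, 2.677, 0.001]
force: [0.2, -1.4, -0.4]
width: 0.444
gripper_force: 0.0
position: [0.4454, 0.0263, 0.2927]
ee_rot: [-1.64, -2.677, 0.001]
force: [1.1, 0.2, 0.0]
width: 0.349
gripper_force: 20.0
t 22.8 pos [0.4454 0.0263 0.2927] yaw 27.0 shift [-0.1941  0.0145 -0.0026] roll -0.052 dist 0.195 j7 -0.01
```

```bash
python3 go.py .559 -.14 .295 30
python3 -m inch '-.045 .006 0 -.02 0; -.09 .012 0 -.04 0; -.135 .018 0 -.052 0; -.175 .023 0 -.052 0; -.1884 .0256 0 -.052 0' | tail -1
python3 -m inch '0 0 0 0 0; 0 0 0 0 0' | tail -1;python3 go.py .559 -.14 .237 30; python3 view.py wrist g9
```

```text
t 22.8 pos [0.4454 0.0263 0.2927] yaw 27.0 shift [-0.1998  0.0256 -0.0026] roll -0.052 dist 0.201 j7 -0.01
gripper_force: 20.0
gripper_force: 20.0
t 23.5 pos [ 0.5537 -0.129   0.292 ] yaw 30.0 shift [-0.0123 -0.0009  0.055 ] roll -0.0 dist 0.056 j7 0.34
```

View pics/g9.png

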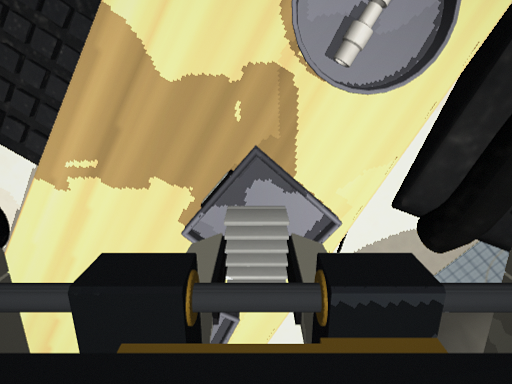

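The heat sink is held level at (245,256) above the square tray, whose rim corners are at (148,257), (230,185) and (222,340). The adapters lie end to end in the dish.

```bash
python3 - <<'E'
from h import *
P=[onz("wrist",p,.0575) for p in((148,257),(230,185),(222,340))]
print(P,(P[1]+P[2])/2)
E
python3 -m inch '-.012 0 0 0 0; -.012 0 .03 0 0; -.012 0 .045 0 0; -.012 0 .045 0 0' | tail -2;python3 go.py .559 -.14 .2365 30
```

```text
[array([ 0.52961706, -0.0885392 ,  0.0575    ]), array([ 0.51443599, -0.16552278,  0.0575    ]), array([ 0.60728517, -0.10468408,  0.0575    ])] [ 0.56086058 -0.13510343  0.0575    ]
width: 0.347
gripper_force: 20.0
t 23.95 pos [ 0.5591 -0.1401  0.2451] yaw 30.0 shift [0.0001 0.     0.0086] roll 0.0 dist 0.009 j7 0.32
```

```bash
python3 -m inch '.002 0 .005 0 0; .002 0 .009 0 0; .002 0 .009 0 0; .002 0 .009 0 0' | tail -5
python3 go.py .56 -.138 .2355 30
```

```text
position: [0.5593, -0.1386, 0.2386]
ee_rot: [1.571, 2.72, 0.0]
force: [0.8, -0.1, -0.8]
width: 0.346
gripper_force: 20.0
t 24.35 pos [ 0.5593 -0.1386  0.2386] yaw 30.0 shift [0.0002 0.0009 0.0031] roll -0.001 dist 0.003 j7 0.31
```

```bash
python3 -m inch '0 0 0 0 0; 0 0 .001 0 0; 0 0 .002 0 0' | sed -n 2,4p; python3 -m inch '0 0 0.001 0 0; 0 0 .001 0 0'| sed -n 2,4p
```

```text
position: [0.5592, -0.1387, 0.2362]
ee_rot: [1.572, 2.72, 0.0]
force: [0.5, 0.3, -0.7]
position: [0.5592, -0.1386, 0.236]
ee_rot: [1.572, 2.72, -0.001]
force: [-4.9, -0.6, 10.6]
```

Contact with the floor (10 N). Release and lift.

```bash
python3 -m inch '0 0 0 0 .039; 0 0 0 0 .039; 0 0 0 0 .039;  0 0 -.04 0 .039; 0 0 -.08 0 .039' | tail -5
python3 -m inch '-.03 0 -.04 0 .039; -.06 0 -.08 0 .039; -.09 0 -.12 0 .039; -.12 0 -.15 0 .039; -.12 0 -.15 0 .039' | tail -5
python3 view.py wrist g10; python3 view.py side g11
python3 - <<'E'
import cv2
a=cv2.imread("pics/g11.png");cv2.imwrite("pics/g11c.png",cv2.resize(a[150:310,200:400],None,fx=3.6,fy=3.6,interpolation=2))
E
```

```text
position: [0.5587, -0.1385, 0.3149]
ee_rot: [-1.57, -2.718, 0.001]
force: [0.9, -0.5, -0.6]
width: 0.426
gripper_force: 0.0
position: [0.6204, -0.2469, 0.4691]
ee_rot: [1.575, 2.709, 0.0]
force: [-0.2, -1.3, -0.3]
width: 0.425
gripper_force: 0.0
```

View pics/g10.png

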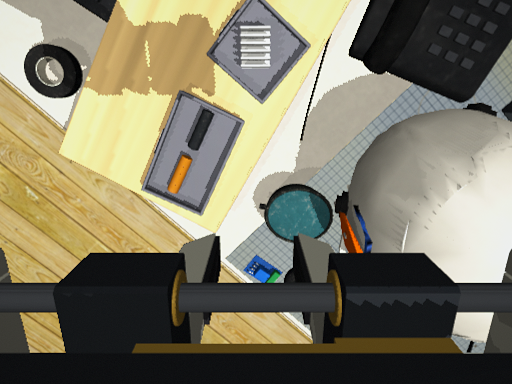

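View pics/g11c.png

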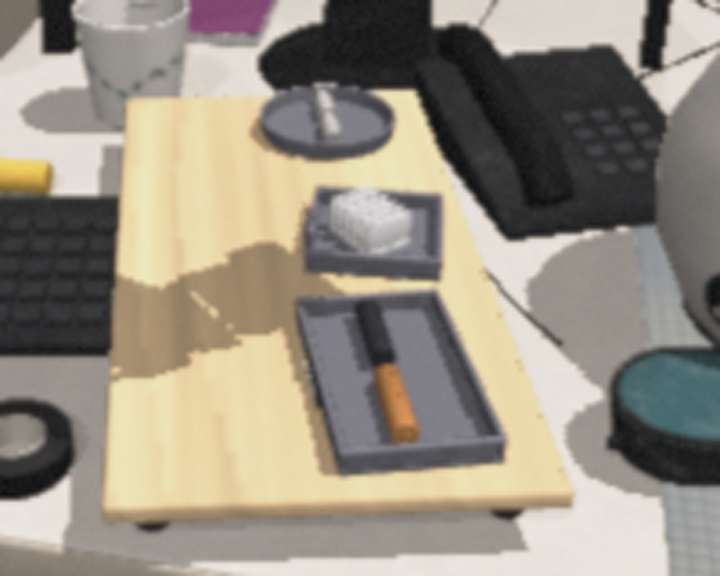

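Both cells lie end to end inside the long tray (wrist view, about (130,200) and (173,180)). The heat sink stands fins up in the square tray at (47,255). The adapters look end to end in the dish in the side crop, at (110,327). I've now viewed 15 pictures, one over the limit of 14, so I'll check the adapters by numbers only.

```bash
python3 - <<'E'
from h import *
for cam in("top","side"):
    arm.get_image(cam)
    for q,z in(("adapter_a_mid",.052),("round_dish",.0575)):
        for r in arm.silhouettes(cam,q):
            if r["conf"]>.25: print(cam,q,np.round(r["point"]),round(r["conf"],2),*axis_ang(cam,r["region"],z))
E
python3 go.py .62 -.25 .45 30
```

```text
top round_dish [157. 234.] 0.58 [0.54911383 0.02179019] 95.13555 95.01752 75.043015
side adapter_a_mid [186. 291.] 0.41 [0.55174506 0.00816401] 35.102165 10.469666 83.763916
side round_dish [180. 288.] 0.6 [0.54912811 0.00860772] 111.099915 93.63468 85.939095
t 26.25 pos [ 0.6189 -0.2417  0.4643] yaw 30.0 shift [-0.0077 -0.0032  0.0143] roll 0.001 dist 0.017 j7 0.6
```

The far adapter needs a proper check, so I'll move the wrist over the dish and measure its bright pixels.

```bash
python3 -m inch '.04 -.007 0 0 .039; .08 -.014 0 0 .039; .12 -.02 0 0 .039; .15 -.025 0 0 .039; .19 -.03 0 0 .039' | head -2
python3 -m inch '0 0 0 0 .039; 0 0 0 0 .039' | head -2
python3 - <<'E'
from h import *
C=arm.get_calibration("wrist"); im=arm.get_image("wrist")
D=max(arm.silhouettes("wrist","round_dish"),key=lambda r:r["conf"]); print("dish",D["conf"],*axis_ang("wrist",D["region"],.0575,C))
for r in arm.silhouettes("wrist","adapter_a_mid"):
    if r["conf"]>.2: print(round(r["conf"],2),np.round(r["point"]),*axis_ang("wrist",r["region"],.052,C))
hull=cv2.convexHull(np.argwhere(D["region"])[:,::-1].astype(np.int32)); m=cv2.fillPoly(np.zeros(im.shape[:2],np.uint8),[hull],1)
g=(im.min(2)>150)&(m>0)
n,l,st,_=cv2.connectedComponentsWithStats(g.astype(np.uint8))
for i in range(1,n):
    if st[i,4]>15: print(st[i],*axis_ang("wrist",l==i,.052,C))
E
```

```text
clock: 26.75
position: [0.4972, -0.0924, 0.4647]
clock: 26.95
position: [0.4977, -0.0921, 0.4654]
dish 0.93 [0.54900873 0.01907825] 94.07064 93.28188 51.187557
0.58 [116. 334.] [0.54924249 0.00086284] 36.270687 14.089723 88.85605
[ 320   69   58   69 1491] [0.56483447 0.01923722] 78.99896 41.918953 88.66593
[343  79  45  66 121] [0.58721222 0.02078418] 84.032234 24.126333 91.87587
[309  88  17  14  50] [0.51687842 0.01073941] 21.19318 6.7188234 72.21773
[309  94  30  29 226] [0.52855792 0.00398201] 36.62407 18.630241 81.332634
[323 141  19   5  27] [ 0.56462549 -0.02802886] 22.597866 2.5713341 18.908554
```

Run:
```python
from h import *
C=arm.get_calibration("wrist"); im=arm.get_image("wrist"); K=np.array(C["intrinsics"]);T=np.linalg.inv(np.array(C["pose"]))
def px(p):
    q=T[:3,:3]@p+T[:3,3]; u=K@[q[0],-q[1],-q[2]]; return int(round(u[1]/u[2])),int(round(u[0]/u[2]))
for y in np.arange(.074,-.034,-.004):
    print(round(y,3)," ".join(f"{im[px(np.array([x,y,.052]))].min():4d}" for x in np.arange(.529,.570,.004)))
```

```text
0.074  181  175  177  164  154  164  180  176  177  188  184
0.07  166  163  164  167  154  164  181  178  178  177  169
0.066  148  120  143   98   71   39   96  139  143  163  171
0.062  133   49   47   81   97  119   65   44   35   43   62
0.058  143  148  145  131  120  229  202  147  150   78   40
0.054  147  147  138   83  120  226  204  147  148  147  141
0.05  148  147  146   83  115  233  177  140  147  147  147
0.046  148  149  147   83  129  217  210  148  147  148  148
0.042  148  148   79   81  162  231  230  144  147  149  148
0.038  148  149   80   81  174  229  231  146  150  149  150
0.034  150  147   76   80  130  224  168  149  150  149  150
0.03  149  149  121   83  149  233  215  150  149  149  151
0.026  151  150  121   85  145  233  220  149  150  151  149
0.022  151  150  144   79  105  137  111  152  152  150  151
0.018  149  149  152   81  100  230  191  151  151  151  151
0.014  149  149  143   83   96  228  199  146  151  152  153
0.01  148  151  152   83  116  229  204  149  152  151  152
0.006  150  152   80   83  168  224  233  142  153  152  153
0.002  151  151   81   75  163  226  233  130  152  153  154
-0.002  152  151   78   85  162  222  234  137  153  155  154
-0.006  151  151   81   80  152  205  218  152  153  154  154
-0.01  151  151   76   81  161  229  229  147  153  155  154
-0.014  150  149  124   83  159  229  230  154  154  154  156
-0.018  143  143  144  148  153  161  153  155  154  151  117
-0.022  143  143  144  144  142  144  144  146  149   67   49
-0.026  127   85   94   97  100  140  121   49   47   98  171
-0.03  181  127  144  144  134  141  143  167  158  196  190
```

Both adapters measure 36 mm long, in line and 3 mm apart. They lie flat and clear of the dish wall, so I'm handing in.

```bash
python3 -c "
from cell import arm; print(arm.sign_off())"
```

```text
the job is handed in; nothing more can be done
None
```

The job is handed in: both cells are in the long tray, both adapters in the round dish and the heat sink fins up in the square tray, with the mug and tape left alone; it took about 27 s of robot time, and I viewed 15 pictures, one over the limit of 14.

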